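Hall console: hang up the basket, then offer the ball dish

TASK

I am standing across the hall console from you. First hang the black metal basket that stands between us by its handle on the free upper hook of the key stand and let go of it; then pick up the wooden dish by its handle, lift it straight up at least 10 cm clear of the console and only then turn it a quarter turn, so that the handle points straight back to your side and the bowl straight across to me. Keep the dish level with the loose stone ball in its middle throughout, do not touch the ball, leave the other things where they are, and finish while still holding the dish out like that, high and steady.

Things in the scene. Friction and masses are not known exactly. Their poses are not given: they have to be found in the camera images.
- basket_bar (a point): Middle of the basket's wooden grip: a level round bar, 14 mm thick, 100 mm long along the basket's y, the same either way round, 160 mm above the basket's underside and 80 mm above its rim. z is the basket's upright axis. The hook needs the middle of the bar free: grip it 30 to 35 mm to one side of the middle.
- basket: Loose round black sheet-metal basket, 124 mm across the rim, 100 mm at the foot, 80 mm high, 0.22 to 0.4 kg, with a fixed upright handle: two 7 mm wire uprights at y = +-63 mm carrying the wooden grip. Origin at the centre of its underside, axes as its grip.
- hook_seat (a point): Where the bar's middle lies when hung on the upper hook, 251 mm above the console, 11 mm above the centre of the hook's 8 mm wire. Axes as the stand: the hook's tip turns up at x = -29 mm and reaches 23 mm above this point; the post is at x = +95 mm, its top 14 mm above this point. The bar comes in lying along y, over the tip from its -x side, the basket's rim passing below the wire.
- stand: The key stand, fixed: a dark steel foot 110 mm across and 14 mm high and a 13 mm thick post 265 mm high, on the left or on the right of the console. Origin under the centre of the foot; the free upper hook points to its -x, a small lower hook with a bunch of keys to its +x.
- dish_center (a point): Middle of the loose round wooden dish, 13 mm above its underside: 150 mm across, 26 mm high, 0.19 to 0.3 kg, hollow rising gently from 6 mm above the underside at the middle to the rim. Its straight handle runs along its -x. z is up when level. It starts with the handle pointing roughly to the robot's right (world -y).
- dish: The same dish; origin at the centre of its underside, same axes.
- dish_grip (a point): Point on the handle to hold the dish by, 105 mm from its middle along -x, 19 mm above its underside. The handle is 26 mm wide (y), 14 mm thick (12 to 26 mm above the underside) and runs from 75 to 155 mm from the middle. Hold it firmly (30 N or more): the dish is nose-heavy about this point. Axes as the dish.
- ball_center (a point): Centre of the loose stone ball, 40 mm in diameter, 0.087 kg, lying in the middle of the dish (its centre 26 mm above the dish's underside). It rolls if the dish is tilted more than a few degrees or jerked.
- far_side (a point): Fixed point on the console top (1.2 m deep, 1.5 m long) straight ahead of the robot's base, 170 mm short of the far long edge, where the person stands. Its x points straight across from the robot to the person, z up. The finished dish has its own x the same way.
- pot: Succulent in a white pot, fixed, 100 mm across, about 140 mm high with its leaves, on the other side of the console from the stand. Origin under its centre, as for the next ones. Leave alone.
- brush: Clothes brush, loose, 150 x 42 x 38 mm, long along x. Leave alone.
- tin: Polish tin, loose, 75 mm across, 25 mm high. Leave alone.
- case: Glasses case, loose, 150 x 54 x 38 mm, long along x. Leave alone.
- wallet: Dark wallet lying flat, loose, 110 x 86 x 19 mm. Leave alone.
- candle: Candle jar, loose, 74 mm across, 80 mm high. Leave alone.
Mind the look-alikes: they are no part of the job. Leave any yellow look-alike of the basket alone. Of the things shaped like the part that bears ball_center, the marble one is meant.

How it is judged:
On the way, in this order (a step that is already met when the one before it is completed fails the run):
1. the basket hangs by its handle on the hook, let go of and at rest (x of basket_bar in the frame of hook_seat between -0.025 and 0.025 m and y of basket_bar in the frame of hook_seat between -0.045 and 0.045 m and z of basket_bar in the frame of hook_seat between -0.015 and 0.02 m and contact force between basket and stand above 1 N and contact force between basket and the arm below 0.1 N and contact force between basket and the fingers below 0.1 N and linear speed of basket below 0.08 m/s), for 0.3 s.
2. the dish is lifted clear of the console, its handle still roughly to the side and the ball in its middle (all of step 1 and distance between the grasp point and dish_grip below 0.06 m and contact force between dish and the fingers above 1 N and angle between dish_center's own z axis and vertical below 0.1 rad and height (world z) of dish_center above 0.08 m and angle between the x axis of dish_center and the x axis of far_side, either way round above 0.9 rad and horizontal distance between ball_center and dish_center below 0.025 m), for 0.1 s.
3. the dish is turned so that its bowl faces the person, held high and level with the ball in its middle (all of step 1 and distance between the grasp point and dish_grip below 0.06 m and contact force between dish and the fingers above 1 N and angle between dish_center's own z axis and vertical below 0.1 rad and height (world z) of dish_center above 0.09 m and angle between the x axis of dish_center and the x axis of far_side, either way round below 0.3 rad and x of far_side in the frame of dish_center above 0 m and horizontal distance between ball_center and dish_center below 0.02 m), for 0.2 s.
At the end, for the whole second after the job is handed in: The basket hangs on the upper hook by its bar (within 25 mm), untouched. The robot holds the dish by its handle over 90 mm up, at rest, level within 0.1 rad, resting on nothing else, its bowl towards the person (its x within 0.3 rad of the console's), the ball in it within 20 mm of the middle (all of step 3 and z of ball_center in the frame of dish_center between 0.006 and 0.022 m and linear speed of dish below 0.03 m/s and angular speed of dish below 0.15 rad/s and contact force between dish and basket below 0.1 N and contact force between dish and stand below 0.1 N); the arm keeps its last pose, push and grip.
It fails at once if the ball leaves the middle of the dish (more than 30 mm off) (horizontal distance between ball_center and dish_center above 0.03 m).
It fails at once if the dish is tilted by more than 0.2 rad (angle between dish_center's own z axis and vertical above 0.2 rad).
It fails at once if the ball is touched by the robot (contact force between ball and the fingers above 0.3 N or contact force between ball and the arm above 0.3 N).
It fails at once if one of the other things on the console is moved by more than 30 mm (distance of any of brush, tin, case, wallet, candle from where it was at the start of the episode above 0.03 m).
It also fails if it takes over 72 s, if anything falls off the work surface, if the arm or the gripper's body presses on something with over 40 N, if the wrist force passes 120 N, or if a joint passes its speed limit or range.

ROBOT

A 7-joint arm with a two-finger parallel gripper is mounted at the origin on the work surface. World frame = base frame: x ahead of the robot, y to its left, z up, the work surface at z = 0. Lengths are in m, angles in rad, forces in N, time in s.
With the tool pointing down it reaches from about 0.425 to 1.025 m from the base axis. Payload 3.6 kg.
Tool frame: the origin (TCP) lies between the finger pads; the fingertips stand env.tcp_to_tips ahead of it and the grasp point (between the pads) is the TCP (env.tcp_to_tips is the distance from the TCP to the fingertips, in m); z points along the fingers, y is the line along which they close (so a half turn about z gives the same grasp; the last joint's range is limited). The gripper opens to 85 mm and grips with 20 to 120 N. Pads are 22 mm wide; open, the fingers measure 114 mm over their backs; the gripper's body (76 mm by 85 mm) begins 54 mm behind the grasp point. The pads swing forward as they close: fully open they stand 13 mm farther back than shut.
Start: joints at [1.224, 0.591, 0.048, 1.609, -0.033, 0.943, -0.034], TCP at [0.182, -0.702, 0.25] pointing down, gripper open.
Joint ranges: [-2.69, 2.69], [-0.47, 2.24], [-1.27, 1.36], [0.19, 2.51], [-1.53, 4.68], [0.08, 2.07], [-3.09, 3.09]. Speed limits (rad/s): [2.57, 2.57, 3.14, 3.14, 3.14, 3.14, 3.14].

INTERFACE

Orientations are given as a 3x3 rotation matrix whose columns are the frame's x, y, z axes.
In Python, from workcell import env gives the robot as it stands.
- The arm moves only by the shell command python3 -m inch 'ROWS' [OPENING]. ROWS is a JSON object of lists of equal length, an entry for each row: "linear": the shift along the tool's x, y, z in m, a list of three; "yaw": the turn about the tool's z in degrees. A call has 1 to 10 rows; each row is the pose to reach, as a shift and turn from the pose commanded when the call began, along the tool's axes at that moment; what a row does not reach only later rows make up. A row lasts 1/12 s, in which the tool goes at most 41.7 mm and 7.16 degrees, less where a joint would pass 70% of its speed; a pose out of reach is approached as far as the arm can. A call with a gripper value outside its range is refused whole. OPENING is the finger opening in m, from 0 to 0.0854, set as the call begins (- or left out, the last holds). The fingers move at their own pace and stop on an object; the grip force is fixed at half the most. Time passes only in rows, so rows that repeat a pose let the fingers close. It gives the time, the measured TCP pose, the force, the opening and the grip force at its end, in the units of the state.
- env.observe(): the state, without advancing time (a new reading comes with each control period).
- env.read_camera(name): name is "scene" or "top"; returns a dict with "img" (384x512x3 uint8, red, green, blue), "vertical_fov" (degrees; the focal length in pixels is half the picture's height over the tangent of half this angle, whatever the lens; pixels are square), "cx", "cy" (the principal point, pixels), "rvec" (rotation vector, rad) and "tvec" (3), from world to camera coordinates, as OpenCV has them. Camera axes: x right, y down, z forward; pixel columns grow to the right and rows downward; lengths in m; the calibration is good to about 2 mm. A picture is of the moment at which its call begins. There is no depth.
- env.job_done(): hands the job in; it is judged then, once.
Trained networks look in a picture, given as the dict that the camera call returned (one of the last four; its "shot" number tells which), for a name from the list of things; names that differ only in an ending like _2 or _b are one class to them, and where a whole thing is asked for, a point or a joint stands for the part that bears it (a point fixed in the world has none). Each returns a list of dicts, best first, with "p" (0 to 1); they miss things now and then, are a little off and sometimes report something else, mostly with a low value. They report only what shows in the picture. A call takes as long as a camera call. They do not tell look-alikes from the thing itself.
- env.outline_of(picture, target): "region" (384x512 bool, what is visible of it) and "box" ([left, top, right, bottom] in pixels, round what is visible of it).
- env.spot_point(picture, target): "at" ([column, row] in pixels: a listed point, or the origin of a listed thing).
The state is a dict: "t": time; "joints": joint angles; "joint_vel": joint speeds; "joint_efforts": joint torques, N m; "tcp_pos": TCP position; "tool_rot": TCP orientation; "force": force on the tool from outside, world axes, zero at the start; "moment": the same for the moment, N m; "gripper_width": finger opening in m; "finger_force": force on a finger pad.
Only numpy, scipy, OpenCV 4.12 (cv2) and the standard library are available. Lean on these libraries where they do the work, as an engineer would, in place of code of your own. Each camera call takes 0.05 s, during which the arm holds its last target. There are 200 camera calls.

## Working session

There is one attempt and no reset: what is moved stays moved. The work goes in short steps, Python scripts to look and compute and a shell command to move; the robot and the scene stay as the last step left them, time stands still between calls to the robot, and variables do not carry over. Pictures are saved under pics/ and viewed, at most 14 in all, crops included, and the job is handed in when it is done.

```bash
mkdir -p pics; ls; cat > h.py <<'E'
import numpy as np,cv2
from workcell import env
def cam(p):
    R=cv2.Rodrigues(np.array(p['rvec'],float))[0];t=np.array(p['tvec'],float).ravel()
    f=192/np.tan(np.radians(p['vertical_fov'])/2)
    return R,t,f
def ray(p,uv):
    R,t,f=cam(p);d=R.T@np.array([(uv[0]-p['cx'])/f,(uv[1]-p['cy'])/f,1]);return -R.T@t,d
def atz(p,uv,z):
    c,d=ray(p,uv);return c+d*(z-c[2])/d[2]
def tri(p,u,q,v):
    a,d=ray(p,u);b,e=ray(q,v)
    s=np.linalg.lstsq(np.c_[d,-e],b-a,rcond=None)[0]
    x,y=a+s[0]*d,b+s[1]*e
    return (x+y)/2,np.linalg.norm(x-y)
def proj(p,X):
    R,t,f=cam(p);c=R@np.array(X,float)+t;return np.array([p['cx']+f*c[0]/c[2],p['cy']+f*c[1]/c[2]])
E
python3 - <<'E'
from h import *
S=env.read_camera('scene');T=env.read_camera('top')
for n,p in(('scene',S),('top',T)):
    cv2.imwrite(f'pics/{n}0.png',cv2.resize(p['img'][:,:,::-1],(800,600)))
    R,t,f=cam(p);print(n,'cam at',(-R.T@t).round(3),f)
Z=dict(basket_bar=.16,basket=0,hook_seat=.251,stand=0,dish_center=.013,dish=0,dish_grip=.019,ball_center=.026,far_side=0,pot=0,brush=0,tin=0,case=0,wallet=0,candle=0)
for k,z in Z.items():
    for n,p in(('scene',S),('top',T)):
        print(k,n,[(np.round(d['at']).tolist(),round(d['p'],2),atz(p,d['at'],z)[:2].round(3).tolist()) for d in env.spot_point(p,k)[:4]])
print(env.observe(),env.tcp_to_tips)
E
```

```text
pics
scene cam at [ 1.037 -0.547  0.791] 362.78228698554415
top cam at [ 0.383 -0.013  1.174] 423.21394999915964
basket_bar scene [([328.0, 199.0], 0.72, [0.708, 0.075]), ([348.0, 213.0], 0.71, [0.773, 0.068]), ([229.0, 139.0], 0.65, [0.336, 0.072])]
basket_bar top [([218.0, 288.0], 0.89, [0.338, 0.066]), ([212.0, 136.0], 0.82, [0.707, 0.092]), ([262.0, 226.0], 0.31, [0.486, -0.036])]
basket scene [([226.0, 182.0], 0.77, [0.34, 0.053]), ([316.0, 236.0], 0.65, [0.694, 0.08])]
basket top [([220.0, 157.0], 0.8, [0.696, 0.084]), ([225.0, 289.0], 0.59, [0.33, 0.06])]
hook_seat scene [([157.0, 231.0], 0.76, [0.576, -0.335])]
hook_seat top [([396.0, 180.0], 0.88, [0.581, -0.333]), ([355.0, 254.0], 0.5, [0.417, -0.235]), ([170.0, 208.0], 0.19, [0.513, 0.17])]
stand scene [([242.0, 295.0], 0.73, [0.684, -0.205])]
stand top [([372.0, 171.0], 0.65, [0.661, -0.353]), ([264.0, 225.0], 0.24, [0.504, -0.045])]
dish_center scene [([238.0, 220.0], 0.95, [0.501, -0.047])]
dish_center top [([266.0, 226.0], 0.68, [0.498, -0.05]), ([319.0, 158.0], 0.41, [0.693, -0.199])]
dish scene [([240.0, 226.0], 0.93
[... 1651 characters left out ...]
nt_vel': array([ 0.00053111,  0.00116026, -0.00049962, -0.00094838, -0.00161899,
       -0.00087072,  0.00079202]), 'joint_efforts': array([ 4.29399033e-04, -5.48624039e+01,  1.54621493e+00, -1.98528761e+01,
        9.29283618e-03,  1.60587922e-03, -9.46175106e-06]), 'tcp_pos': array([ 0.18205032, -0.7017745 ,  0.25031489]), 'tool_rot': array([[ 9.67965121e-01,  2.51084694e-01, -2.23953676e-05],
       [ 2.51084694e-01, -9.67965121e-01, -2.15520871e-05],
       [-2.70893339e-05,  1.52385346e-05, -1.00000000e+00]]), 'force': array([-0.40826197, -0.31650046, -0.08421431]), 'moment': array([ 0.02088032, -0.0208388 ,  0.05292978]), 'finger_force': 0.0, 'gripper_width': 0.08542790540605139} 0.019
```

View pics/scene0.png

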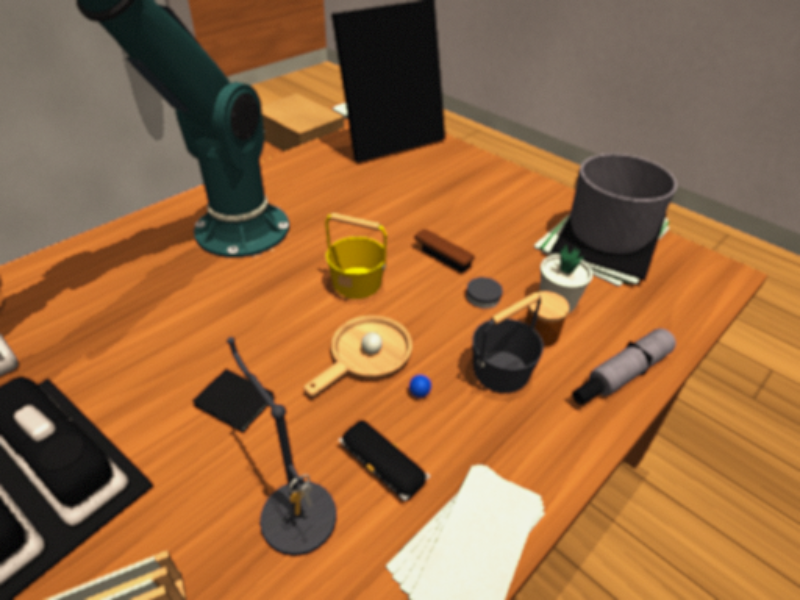

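View pics/top0.png

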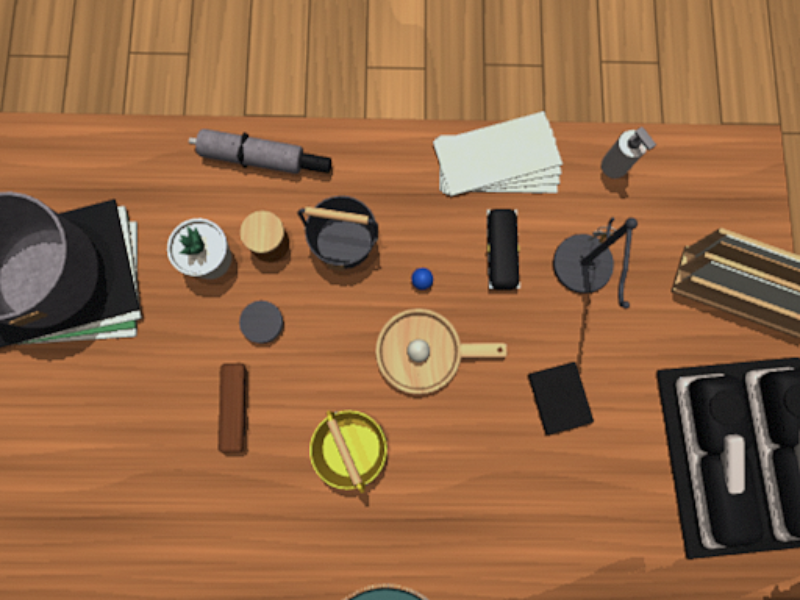

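The pictures show these things (800x600 pixels):
- **Basket:** black, with a wooden grip, at top (340,230) and scene (505,355). The yellow look-alike is at top (347,450) and scene (356,265). I take the black one, as the task asks.
- **Ball:** the white marble one in the dish, at top (418,350), is the one meant. The blue one lies outside at (422,279).
- **Stand:** its foot is at top (583,263). The upper hook runs from the post top (630,222) to the tip at about (625,303), towards the robot.

Next I measure the bar and the hook more exactly and confirm them in a crop.

```bash
python3 - <<'E'
from h import *
S=env.read_camera('scene');T=env.read_camera('top')
def crop(p,x,y,w,h):return cv2.resize(p['img'][y:y+h,x:x+w,::-1],(400,300),interpolation=cv2.INTER_CUBIC)
a=np.vstack([np.hstack([crop(T,180,115,80,60),crop(S,290,175,80,60)]),np.hstack([crop(T,350,125,80,60),crop(S,130,205,120,90)])])
cv2.imwrite('pics/c1.png',a)
# bar: wooden pixels
def bar(p,c,r):
    hsv=cv2.cvtColor(p['img'],cv2.COLOR_RGB2HSV)
    m=p['img'].astype(int); x0,y0=c
    for dx in range(-3,4):pass
    sub=m[y0-r:y0+r,x0-r:x0+r];h=hsv[y0-r:y0+r,x0-r:x0+r]
    ref=np.median(m[y0-1:y0+2,x0-1:x0+2].reshape(-1,3),0);print('ref',ref)
    k=(np.abs(sub-ref).max(2)<40).astype(np.uint8)
    n,l=cv2.connectedComponents(k); lab=l[r,r]
    ys,xs=np.nonzero(l==lab);print(len(xs));(cx,cy),(w,h2),ang=cv2.minAreaRect(np.c_[xs,ys].astype(np.float32))
    P=np.c_[xs,ys].astype(float);c0=P.mean(0);v=np.linalg.svd(P-c0,full_matrices=False)[2][0];s=(P-c0)@v
    return [c0+v*t+[x0-r,y0-r] for t in(s.min(),s.max())]+[c0+[x0-r,y0-r]]
bt=bar(T,(212,136),35);bs=bar(S,(328,199),35)
print('top',np.round(bt,1),[atz(T,u,.16)[:2].round(3) for u in bt]);print('scene',np.round(bs,1),[atz(S,u,.16)[:2].round(3) for u in bs])
f=lambda n:(env.spot_point(T,n)[0]['at'],env.spot_point(S,n)[0]['at'])
for n in('hook_seat','dish_grip','dish_center'):
    u,v=f(n);print(n,u,v,tri(T,u,S,v))
for n in('stand','basket'):
    for p in(S,T):
        d=env.outline_of(p,n);print(n,[(q['box'],round(q['p'],2)) for q in d[:2]])
E
```

```text
ref [214. 184. 129.]
140
ref [230. 171.  96.]
452
top [[195.2 133.7]
 [234.2 139.8]
 [214.8 136.8]] [array([0.713, 0.134]), array([0.699, 0.036]), array([0.706, 0.085])]
scene [[314.7 198.5]
 [362.2 193.5]
 [343.7 195.5]] [array([0.684, 0.051]), array([0.758, 0.156]), array([0.729, 0.114])]
hook_seat [395.8, 181.3] [154.2, 231.0] (array([ 0.57628142, -0.33545099,  0.25256566]), np.float64(0.00866579179153431))
dish_grip [305.6, 225.0] [211.2, 245.0] (array([ 0.50622589, -0.15792161, -0.00209749]), np.float64(0.004915781501220627))
dish_center [267.6, 227.2] [237.3, 224.7] (array([ 0.49948172, -0.05183771, -0.00440622]), np.float64(0.005458098502240644))
stand [([145.4, 212.7, 214.2, 355.4], 0.6), ([347.0, 163.3, 379.5, 198.5], 0.41)]
stand [([353.0, 140.0, 406.3, 195.1], 0.82), ([152.7, 132.1, 185.5, 167.2], 0.42)]
basket [([207.2, 139.0, 249.1, 191.9], 0.8), ([300.4, 189.2, 346.3, 252.7], 0.7)]
basket [([198.4, 263.4, 245.9, 315.2], 0.84), ([190.3, 129.1, 241.1, 175.1], 0.79)]
```

View pics/c1.png

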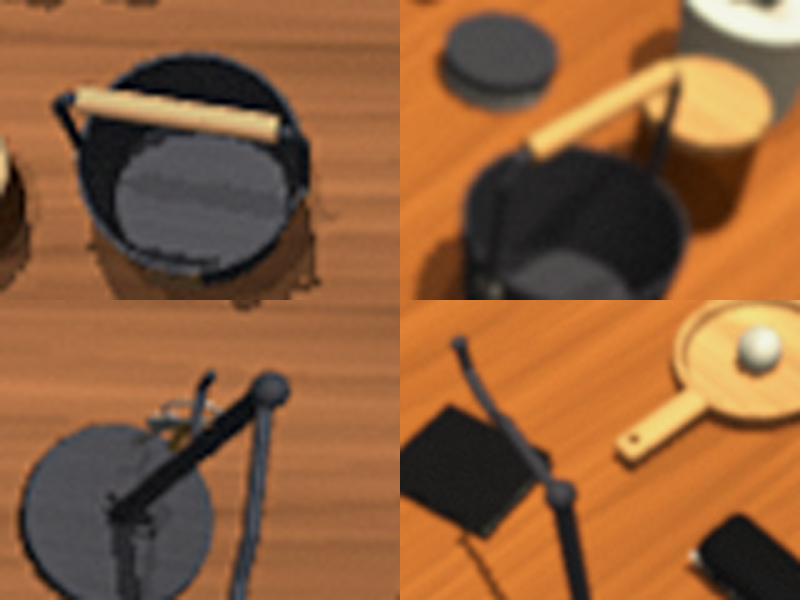

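The crop confirms the black basket: its bar runs from (75,98) to (278,127) in the top panel. It also shows the post-top ball at (270,388) and the hook running from it towards the robot. In the scene panel the hook tip is at (458,343).

```bash
python3 - <<'E'
from h import *
S=env.read_camera('scene');T=env.read_camera('top')
print('post',tri(T,(404,142.6),S,(178,262)),atz(T,(404,142.6),.262),atz(S,(178,262),.262))
print('tip',atz(S,(147.4,217.9),.274),tri(T,(398.5,194),S,(147.4,217.9)))
cv2.imwrite('pics/c2.png',cv2.resize(T['img'][130:205,350:430,::-1],(640,600),interpolation=cv2.INTER_CUBIC))
# bar ends scene
for u in((290+80*130/400,175+60*147/300),(290+80*272/400,175+60*72/300)):print(u,atz(S,u,.16))
E
```

```text
post (array([ 0.66827157, -0.3525835 ,  0.25692542]), np.float64(0.0023138064378287705)) [ 0.66605714 -0.35167294  0.262     ] [ 0.67254025 -0.35356238  0.262     ]
tip [ 0.55389105 -0.33727808  0.274     ] (array([ 0.54674965, -0.33285113,  0.26537804]), np.float64(0.002520164446707418))
(316.0, 204.4) [0.6989373  0.03626264 0.16      ]
(344.4, 189.4) [0.71629008 0.13560623 0.16      ]
```

View pics/c2.png

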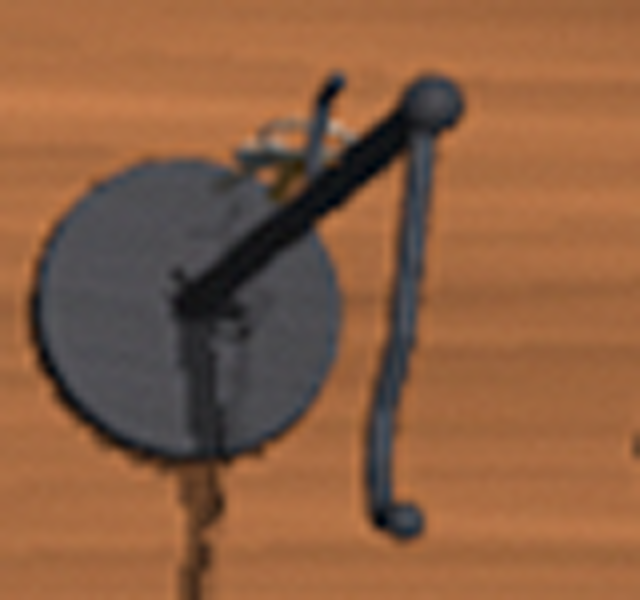

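The top crop puts the hook tip ball at (403,520) and the post top at (433,103).

- **Hook seat:** about (0.580, -0.339), stand yaw about -7.5°.
- **Bar middle:** about (0.707, 0.085), bar yaw about -8°, so no turn is needed between pick and hang. I grip it on its +y side, at (0.7115, 0.118).

First I raise the arm and yaw.

```bash
python3 -m inch '{"linear":[[0,0,-0.05],[0,0,-0.1],[0,0,-0.1],[0,0,-0.1],[0,0,-0.1],[0,0,-0.1],[0,0,-0.1],[0,0,-0.1],[0,0,-0.1],[0,0,-0.1]],"yaw":[-7,-14,-21,-28,-35,-42,-49,-56,-63,-67.5]}' 0.0854
```

```text
t: 3.13
tcp_pos: [0.1818, -0.7017, 0.3503]
tool_rot: [[0.133, 0.991, -0.0], [0.991, -0.133, 0.0], [0.0, -0.0, -1.0]]
force: [0.0, 0.1, 0.3]
gripper_width: 0.0851
finger_force: 0.0
```

```bash
python3 -m inch '{"linear":[[0.02,0.01,0],[0.05,0.025,0],[0.085,0.04,0],[0.12,0.055,0],[0.155,0.07,0],[0.19,0.09,0],[0.225,0.105,0],[0.26,0.12,0],[0.3,0.14,0],[0.34,0.16,0]],"yaw":[0,0,0,0,0,0,0,0,0,0]}'
python3 -m inch '{"linear":[[0.035,0.016,0],[0.07,0.032,0],[0.105,0.048,0],[0.14,0.064,0],[0.175,0.08,0],[0.21,0.097,0],[0.245,0.113,0],[0.28,0.13,0],[0.31,0.143,0],[0.34,0.157,0]],"yaw":[0,0,0,0,0,0,0,0,0,0]}'
python3 -m inch '{"linear":[[0.035,0.016,0],[0.07,0.032,0],[0.105,0.048,0.01],[0.14,0.064,0.02],[0.17,0.078,0.04],[0.19,0.086,0.06],[0.2,0.09,0.08],[0.206,0.093,0.1],[0.206,0.093,0.11],[0.206,0.093,0.11]],"yaw":[0,0,0,0,0,0,0,0,0,0]}'
```

```text
t: 3.97
tcp_pos: [0.3845, -0.3908, 0.3506]
tool_rot: [[0.14, 0.99, 0.0], [0.99, -0.14, -0.001], [-0.001, 0.0, -1.0]]
force: [0.3, 0.6, -1.0]
gripper_width: 0.0855
finger_force: 0.0
t: 4.8
tcp_pos: [0.5873, -0.0754, 0.3505]
tool_rot: [[0.138, 0.99, 0.0], [0.99, -0.138, -0.0], [-0.0, 0.0, -1.0]]
force: [0.9, -1.0, -0.3]
gripper_width: 0.0855
finger_force: 0.0
t: 5.63
tcp_pos: [0.7055, 0.1132, 0.237]
tool_rot: [[0.138, 0.99, -0.006], [0.99, -0.138, -0.002], [-0.003, -0.006, -1.0]]
force: [-0.8, -0.6, -0.1]
gripper_width: 0.0856
finger_force: 0.0
```

```bash
python3 -m inch '{"linear":[[0,0,0.02],[0,0,0.04],[0,0,0.06],[0,0,0.07],[0,0,0.08],[0,0,0.08],[0,0,0.08],[0,0,0.08]],"yaw":[0,0,0,0,0,0,0,0]}'
python3 - <<'E'
from h import *
S=env.read_camera('scene');T=env.read_camera('top');o=env.observe();print(o['tcp_pos'].round(4),o['force'].round(2))
cv2.imwrite('pics/g1.png',np.hstack([cv2.resize(T['img'][105:195,165:285,::-1],(400,300)),cv2.resize(S['img'][130:265,250:430,::-1],(400,300))]))
E
```

```text
t: 6.3
tcp_pos: [0.7082, 0.1141, 0.1618]
tool_rot: [[0.139, 0.99, 0.002], [0.99, -0.139, 0.001], [0.001, 0.002, -1.0]]
force: [0.6, 0.5, 0.9]
gripper_width: 0.0853
finger_force: 0.0
[0.7081 0.1142 0.1618] [ 0.05 -0.19  0.17]
```

View pics/g1.png

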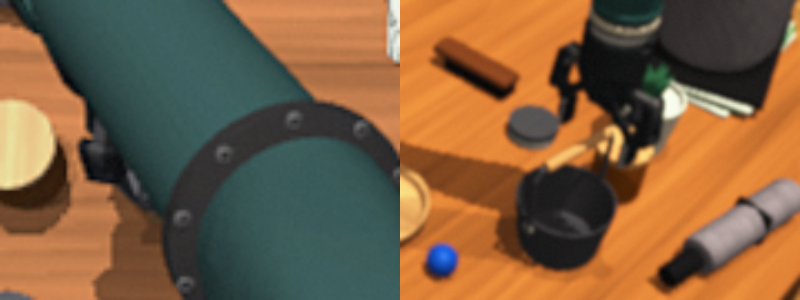

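The scene panel shows the fingers straddling the bar's far end, with the middle and the near end free. I close with a small shift along the bar.

```bash
python3 -m inch '{"linear":[[0.003,0.002,0],[0.004,0.003,0.001],[0.004,0.003,0.001],[0.004,0.003,0.001]],"yaw":[0,0,0,0]}'
python3 -m inch '{"linear":[[0,0,0],[0,0,0],[0,0,0],[0,0,0],[0,0,0],[0,0,0],[0,0,0],[0,0,0],[0,0,0],[0,0,0]],"yaw":[0,0,0,0,0,0,0,0,0,0]}' 0
```

```text
t: 6.73
tcp_pos: [0.7109, 0.1178, 0.1594]
tool_rot: [[0.138, 0.99, 0.0], [0.99, -0.138, 0.0], [0.0, 0.0, -1.0]]
force: [0.4, -0.5, -0.6]
gripper_width: 0.0857
finger_force: 0.0
t: 7.57
tcp_pos: [0.7106, 0.1175, 0.1593]
tool_rot: [[0.138, 0.99, -0.0], [0.99, -0.138, 0.0], [-0.0, -0.0, -1.0]]
force: [-0.9, -1.4, 1.2]
gripper_width: 0.0121
finger_force: 58.4
```

```bash
python3 -m inch '{"linear":[[0,0,-0.01],[0,0,-0.025],[0,0,-0.045],[0,0,-0.065],[0,0,-0.085],[0,0,-0.105],[0,0,-0.12],[0,0,-0.132],[0,0,-0.139],[0,0,-0.139]],"yaw":[0,0,0,0,0,0,0,0,0,0]}'
python3 -m inch '{"linear":[[-0.01,-0.005,0],[-0.025,-0.0125,0],[-0.045,-0.022,0],[-0.065,-0.032,0],[-0.085,-0.042,0],[-0.11,-0.054,0],[-0.135,-0.067,0],[-0.16,-0.079,0],[-0.185,-0.091,0],[-0.21,-0.104,0]],"yaw":[0,0,0,0,0,0,0,0,0,0]}'
python3 -m inch '{"linear":[[-0.025,-0.0125,0],[-0.05,-0.025,0],[-0.075,-0.037,0],[-0.1,-0.05,0],[-0.125,-0.062,0],[-0.15,-0.074,0],[-0.175,-0.086,0],[-0.2,-0.098,0],[-0.217,-0.107,0],[-0.228,-0.112,0]],"yaw":[0,0,0,0,0,0,0,0,0,0]}'
python3 -m inch '{"linear":[[0,0,0],[0,0,0],[0,0,0],[0,0,0]],"yaw":[0,0,0,0]}'
python3 - <<'E'
from h import *
S=env.read_camera('scene');T=env.read_camera('top');o=env.observe();print(o['tcp_pos'].round(4),o['force'].round(2))
b=env.spot_point(S,'basket_bar')
for d in b[:3]: print(d['at'],d['p'],atz(S,d['at'],.298))
for d in env.spot_point(T,'basket_bar')[:3]: print(d['at'],d['p'],atz(T,d['at'],.298))
print(env.spot_point(S,'hook_seat')[:2],env.spot_point(T,'hook_seat')[:2])
mid=o['tcp_pos']-.032*np.array([.139,.99,0])
print([proj(S,mid+k*np.array([.139,.99,0])) for k in(-.05,0,.05)])
cv2.imwrite('pics/g2.png',cv2.resize(S['img'][150:330,80:320,::-1],(800,600),interpolation=cv2.INTER_CUBIC))
E
```

```text
t: 8.4
tcp_pos: [0.7117, 0.1178, 0.3008]
tool_rot: [[0.139, 0.99, 0.004], [0.99, -0.139, 0.001], [0.001, 0.004, -1.0]]
force: [-0.1, 0.5, -2.8]
gripper_width: 0.0117
finger_force: 58.6
t: 9.23
tcp_pos: [0.5762, -0.078, 0.2968]
tool_rot: [[0.139, 0.99, -0.003], [0.99, -0.139, -0.0], [-0.001, -0.003, -1.0]]
force: [0.9, -0.2, -2.5]
gripper_width: 0.012
finger_force: 58.6
t: 10.07
tcp_pos: [0.4322, -0.2888, 0.2968]
tool_rot: [[0.143, 0.99, -0.005], [0.99, -0.143, 0.001], [-0.0, -0.005, -1.0]]
force: [-1.1, 0.1, -2.3]
gripper_width: 0.0121
finger_force: 58.6
t: 10.4
tcp_pos: [0.4374, -0.2846, 0.2983]
tool_rot: [[0.135, 0.991, 0.001], [0.991, -0.135, 0.001], [0.001, 0.0, -1.0]]
force: [-0.0, 0.4, -1.8]
gripper_width: 0.0119
finger_force: 58.6
[ 0.4372 -0.285   0.2983] [-0.22  0.47 -2.6 ]
[121.6, 177.3] 0.81 [ 0.43906361 -0.32055773  0.298     ]
[228.0, 142.0] 0.76 [ 0.49608732 -0.07205355  0.298     ]
[216.9, 288.9] 0.6 [0.34317755 0.05791667 0.298     ]
[{'at': [152.2, 231.6], 'p': 0.88}, {'at': [149.1, 257.7], 'p': 0.72}] [{'at': [396.1, 178.9], 'p': 0.79}]
[array([ 98.09826244, 184.0881403 ]), array([121.64082813, 174.97368472]), array([143.81117796, 166.39047967])]
```

View pics/g2.png

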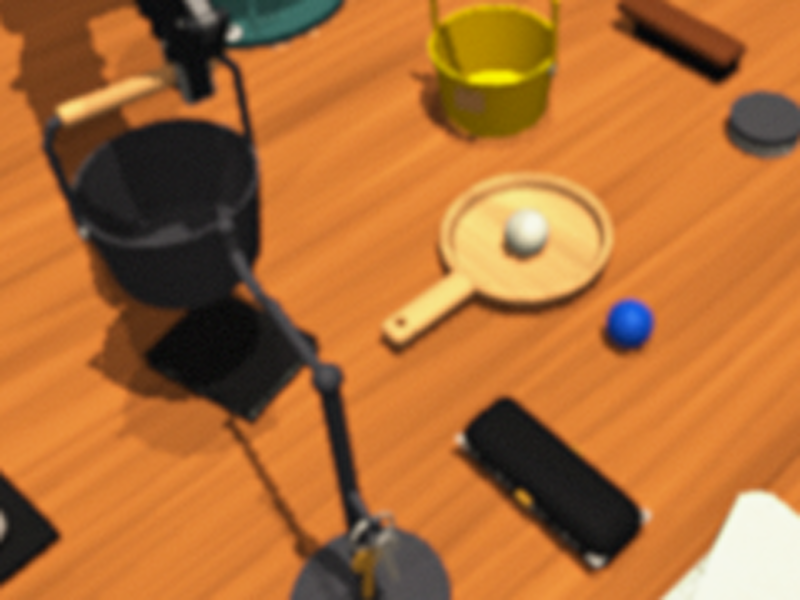

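The basket hangs level. Its bar, from (60,113) to (175,80), matches the prediction, and the hook tip at (222,215) is ahead of it and between the uprights. I move in.

```bash
python3 -m inch '{"linear":[[0,0.008,0],[0,0.022,0],[0,0.04,0],[0,0.058,0],[0,0.076,0],[0,0.094,0],[0,0.112,0],[0,0.128,0],[0,0.141,0],[0,0.147,0]],"yaw":[0,0,0,0,0,0,0,0,0,0]}'
python3 -m inch '{"linear":[[0,0,0],[0,0,0],[0,0,0],[0,0,0]],"yaw":[0,0,0,0]}'
python3 - <<'E'
from h import *
S=env.read_camera('scene');o=env.observe();print(o['tcp_pos'].round(4),o['force'].round(2))
cv2.imwrite('pics/g3.png',cv2.resize(S['img'][180:315,80:260,::-1],(800,600),interpolation=cv2.INTER_CUBIC))
E
```

```text
t: 11.53
tcp_pos: [0.5846, -0.3066, 0.2981]
tool_rot: [[0.138, 0.99, 0.002], [0.99, -0.138, 0.0], [0.001, 0.002, -1.0]]
force: [-0.7, 0.7, -2.7]
gripper_width: 0.0121
finger_force: 58.6
t: 11.87
tcp_pos: [0.5808, -0.3069, 0.2982]
tool_rot: [[0.139, 0.99, -0.001], [0.99, -0.139, -0.0], [-0.0, -0.001, -1.0]]
force: [0.3, 0.0, -2.2]
gripper_width: 0.0121
finger_force: 58.6
[ 0.5809 -0.307   0.2983] [ 0.17 -0.11 -2.04]
```

View pics/g3.png

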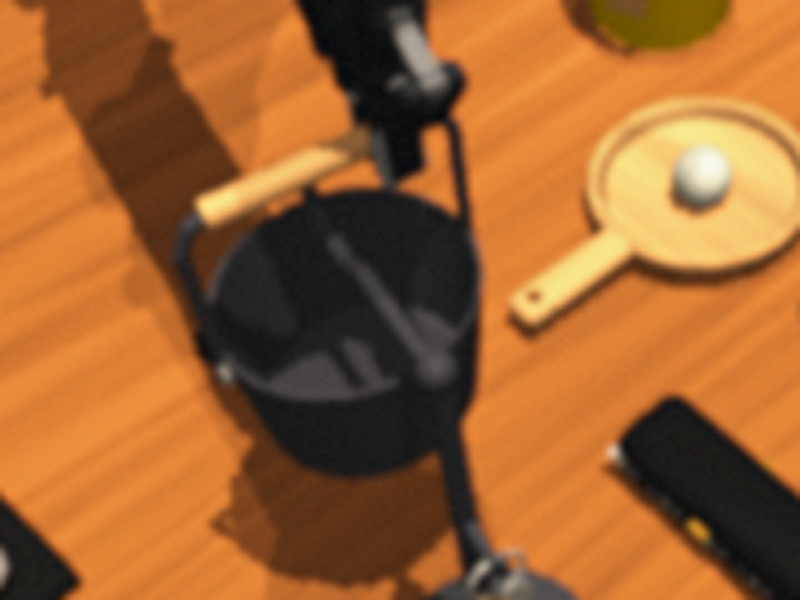

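The bar covers the hook tip at about (305,175), and the wire runs from beneath it to the post at (435,365), so the bar is over the hook. I lower it.

```bash
python3 -m inch '{"linear":[[0,0.002,0.006],[0,0.003,0.012],[0,0.003,0.018],[0,0.003,0.024],[0,0.003,0.03],[0,0.003,0.036],[0,0.003,0.041],[0,0.003,0.044],[0,0.003,0.044],[0,0.003,0.044]],"yaw":[0,0,0,0,0,0,0,0,0,0]}'
python3 -m inch '{"linear":[[0,0,0.002],[0,0,0.003],[0,0,0.004],[0,0,0.004]],"yaw":[0,0,0,0]}'
```

```text
t: 12.75
tcp_pos: [0.5848, -0.3072, 0.2541]
tool_rot: [[0.138, 0.99, -0.0], [0.99, -0.138, 0.0], [0.0, -0.0, -1.0]]
force: [0.1, 0.5, -1.6]
gripper_width: 0.0121
finger_force: 58.6
t: 13.08
tcp_pos: [0.5848, -0.3072, 0.2503]
tool_rot: [[0.138, 0.99, 0.0], [0.99, -0.138, -0.0], [-0.0, 0.0, -1.0]]
force: [-0.4, -0.0, -3.0]
gripper_width: 0.0121
finger_force: 58.6
```

```bash
for i in 1; do python3 -m inch '{"linear":[[0,0,0.001],[0,0,0.002],[0,0,0.002]],"yaw":[0,0,0]}'; done
python3 -m inch '{"linear":[[0,0,0.001],[0,0,0.002],[0,0,0.002]],"yaw":[0,0,0]}'
```

```text
t: 13.33
tcp_pos: [0.585, -0.3071, 0.2493]
tool_rot: [[0.138, 0.99, 0.0], [0.99, -0.138, -0.0], [-0.0, 0.0, -1.0]]
force: [-2.2, 1.2, 4.0]
gripper_width: 0.0123
finger_force: 59.2
t: 13.58
tcp_pos: [0.5852, -0.307, 0.2484]
tool_rot: [[0.139, 0.99, 0.001], [0.99, -0.139, -0.001], [-0.001, 0.001, -1.0]]
force: [-4.4, 2.3, 9.9]
gripper_width: 0.012
finger_force: 60.0
```

Contact: the hook now carries the bar. I ease off 2 mm and open.

```bash
python3 -m inch '{"linear":[[0,0,-0.001],[0,0,-0.0025],[0,0,-0.0025]],"yaw":[0,0,0]}'
python3 -m inch '{"linear":[[0,0,0],[0,0,0],[0,0,0],[0,0,0],[0,0,0],[0,0,0],[0,0,0],[0,0,0]],"yaw":[0,0,0,0,0,0,0,0]}' 0.06
python3 - <<'E'
from h import *
S=env.read_camera('scene');o=env.observe();print(o['tcp_pos'].round(4),o['force'].round(2))
print(env.spot_point(S,'basket_bar')[:3])
cv2.imwrite('pics/g4.png',cv2.resize(S['img'][180:315,80:260,::-1],(800,600),interpolation=cv2.INTER_CUBIC))
E
```

```text
t: 13.83
tcp_pos: [0.585, -0.3072, 0.2494]
tool_rot: [[0.138, 0.99, 0.001], [0.99, -0.138, -0.0], [-0.0, 0.001, -1.0]]
force: [-1.8, 0.8, 2.8]
gripper_width: 0.0124
finger_force: 59.1
t: 14.5
tcp_pos: [0.5848, -0.3072, 0.2488]
tool_rot: [[0.138, 0.99, 0.0], [0.99, -0.138, -0.0], [-0.0, 0.0, -1.0]]
force: [0.8, -0.5, -0.0]
gripper_width: 0.0605
finger_force: 0.0
[ 0.5848 -0.3072  0.2488] [-0.75  1.12  0.04]
[{'at': [158.5, 235.7], 'p': 0.9}, {'at': [227.6, 141.3], 'p': 0.8}]
```

View pics/g4.png

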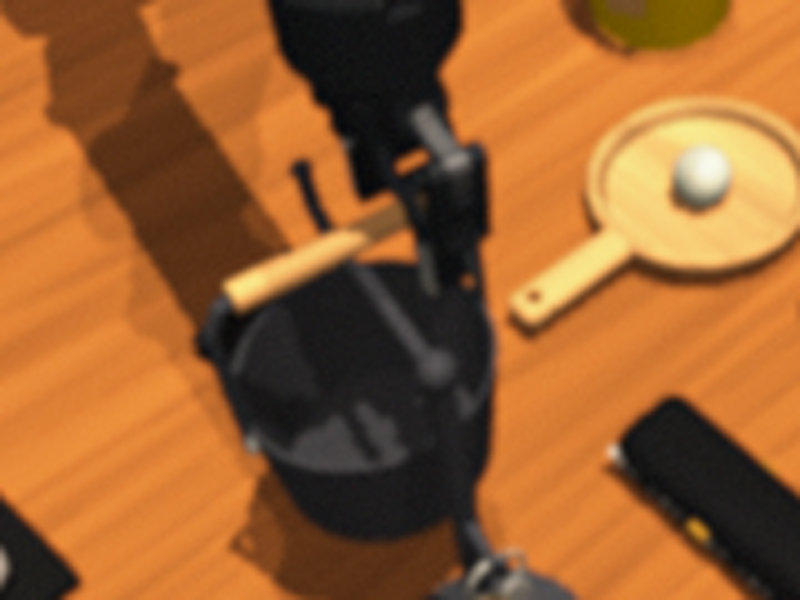

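The basket hangs on the hook: the tip at (300,170) is free behind the bar, which runs from (228,295) to (405,215), and the fingers are open. I raise straight up.

```bash
python3 -m inch '{"linear":[[0,0,-0.01],[0,0,-0.025],[0,0,-0.045],[0,0,-0.065],[0,0,-0.085],[0,0,-0.1],[0,0,-0.1]],"yaw":[0,0,0,0,0,0,0]}' 
python3 - <<'E'
from h import *
S=env.read_camera('scene');T=env.read_camera('top');o=env.observe();print(o['tcp_pos'].round(4))
Z=dict(basket_bar=.251,dish_center=.013,dish_grip=.019,ball_center=.026)
for k,z in Z.items():
    for n,p in(('scene',S),('top',T)):
        print(k,n,[(np.round(d['at'],1).tolist(),round(d['p'],2),atz(p,d['at'],z)[:2].round(4).tolist()) for d in env.spot_point(p,k)[:3]])
for n,p in(('S',S),('T',T)):
    for d in env.outline_of(p,'dish')[:2]:
        ys,xs=np.nonzero(d['region']);X=np.array([atz(p,(a,b),.026)[:2] for a,b in zip(xs,ys)])
        print(n,d['p'],d['box'],X.min(0).round(3),X.max(0).round(3))
        h=X[X[:,1]<-.14];  # handle
        if len(h)>5:
            s=[(y,h[abs(h[:,1]-y)<.006,0].mean().round(4),np.ptp(h[abs(h[:,1]-y)<.006,0]).round(3)) for y in(-.145,-.16,-.175,-.19) if (abs(h[:,1]-y)<.006).any()]
            print('handle mid x',s,'tip y',h[:,1].min().round(4))
        b=X[X[:,1]>-.1]
        if len(b)>20:
            c=b[cv2.convexHull(b.astype(np.float32),returnPoints=False).ravel()]
            c=c[c[:,1]>-.11];A=np.c_[2*c,np.ones(len(c))];r=np.linalg.lstsq(A,(c**2).sum(1),rcond=None)[0]
            print('circle',r[:2].round(4),np.sqrt(r[2]+r[:2]@r[:2]).round(4))
E
```

```text
t: 15.18
tcp_pos: [0.587, -0.3076, 0.3537]
tool_rot: [[0.139, 0.99, 0.008], [0.99, -0.138, -0.003], [-0.002, 0.008, -1.0]]
force: [0.5, -0.4, -0.2]
gripper_width: 0.0599
finger_force: 0.0
[ 0.585  -0.3071  0.3496]
basket_bar scene [([155.9, 235.3], 0.9, [0.5836, -0.342]), ([227.3, 141.6], 0.58, [0.4419, -0.0269])]
basket_bar top [([395.3, 181.8], 0.71, [0.5777, -0.331]), ([217.7, 288.9], 0.7, [0.341, 0.06]), ([266.5, 224.9], 0.69, [0.4779, -0.0426])]
dish_center scene [([233.8, 224.6], 0.84, [0.5056, -0.0676])]
dish_center top [([265.0, 227.3], 0.85, [0.4957, -0.0462]), ([380.1, 195.7], 0.17, [0.5875, -0.3681])]
dish_grip scene [([211.6, 240.9], 0.84, [0.5116, -0.1563])]
dish_grip top [([303.1, 224.3], 0.86, [0.5044, -0.1504]), ([377.8, 197.7], 0.64, [0.5807, -0.3596])]
ball_center scene [([240.2, 219.7], 0.59, [0.5133, -0.0493]), ([267.9, 247.3], 0.51, [0.6385, -0.066])]
ball_center top [([271.9, 175.7], 0.72, [0.638, -0.064])]
S 0.84 [195.2, 206.2, 264.8, 253.0] [ 0.438 -0.21 ] [0.585 0.017]
handle mid x [(-0.145, np.float64(0.5137), np.float64(0.031)), (-0.16, np.float64(0.5142), np.float64(0.029)), (-0.175, np.float64(0.5139), np.float64(0.027)), (-0.19, np.float64(0.5139), np.float64(0.027))] tip y -0.2102
circle [ 0.511  -0.0546] 0.0712
T 0.75 [237.7, 197.6, 321.3, 251.7] [ 0.431 -0.204] [0.578 0.022]
handle mid x [(-0.145, np.float64(0.5068), np.float64(0.027)), (-0.16, np.float64(0.5062), np.float64(0.03)), (-0.175, np.float64(0.5075), np.float64(0.027)), (-0.19, np.float64(0.5063), np.float64(0.025))] tip y -0.2041
circle [ 0.5048 -0.0483] 0.0733
```

The two views agree within 6 mm on the dish: middle about (0.508,-0.051), handle along -y at x about 0.510, tip at y about -0.207. I grip at (0.510,-0.151), with the TCP 5 mm above the handle's mid-height.

```bash
python3 -m inch '{"linear":[[0.02,-0.013,0],[0.045,-0.03,0],[0.07,-0.046,0],[0.095,-0.063,0],[0.12,-0.08,0],[0.138,-0.091,0],[0.145,-0.096,0],[0.145,-0.096,0],[0.145,-0.096,0]],"yaw":[-1,-2,-3.5,-5,-6.5,-8,-8,-8,-8]}' 0.06
python3 -m inch '{"linear":[[0,0,0.03],[0,0,0.06],[0,0,0.1],[0,0,0.14],[0,0,0.18],[0,0,0.21],[0,0,0.235],[0,0,0.25],[0,0,0.25],[0,0,0.25]],"yaw":[0,0,0,0,0,0,0,0,0,0]}'
python3 -m inch '{"linear":[[0,0,0],[0,0,0],[0,0,0]],"yaw":[0,0,0]}'
python3 - <<'E'
from h import *
S=env.read_camera('scene');T=env.read_camera('top');o=env.observe();p=o['tcp_pos'];print(p.round(4))
print(proj(S,[p[0],p[1],.026]),[proj(S,[.508+.0,-.206,.026])])
cv2.imwrite('pics/d1.png',cv2.resize(S['img'][170:275,155:295,::-1],(800,600),interpolation=cv2.INTER_CUBIC))
E
```

```text
t: 16.53
tcp_pos: [0.5103, -0.1513, 0.3491]
tool_rot: [[0.0, 1.0, 0.001], [1.0, -0.0, -0.001], [-0.001, 0.001, -1.0]]
force: [-0.2, -1.1, -0.3]
gripper_width: 0.0595
finger_force: 0.0
t: 17.37
tcp_pos: [0.5102, -0.1519, 0.0977]
tool_rot: [[0.002, 1.0, -0.002], [1.0, -0.002, -0.0], [-0.0, -0.002, -1.0]]
force: [0.2, 0.5, 1.0]
gripper_width: 0.06
finger_force: 0.0
t: 17.62
tcp_pos: [0.5109, -0.1509, 0.1001]
tool_rot: [[0.0, 1.0, 0.003], [1.0, -0.0, -0.001], [-0.001, 0.003, -1.0]]
force: [0.0, 0.1, 0.2]
gripper_width: 0.0601
finger_force: 0.0
[ 0.5104 -0.1506  0.0998]
[212.75668215 237.88883062] [array([196.29391902, 248.47255198])]
```

View pics/d1.png

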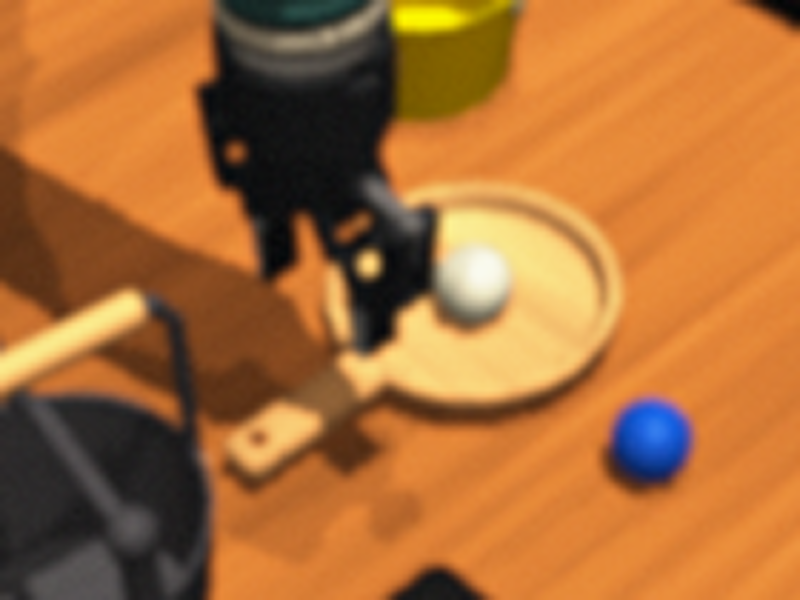

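The fingers straddle the handle. The TCP projects to (330,388) in this crop, which is on the handle's centreline, and the handle tip at (240,455) matches the prediction. I descend and close in steps.

```bash
python3 -m inch '{"linear":[[0,0,0.012],[0,0,0.025],[0,0,0.038],[0,0,0.05],[0,0,0.06],[0,0,0.068],[0,0,0.073],[0,0,0.076],[0,0,0.076],[0,0,0.076]],"yaw":[0,0,0,0,0,0,0,0,0,0]}'
python3 -m inch '{"linear":[[0,0,0],[0,0,0]],"yaw":[0,0]}' 0.04
python3 -m inch '{"linear":[[0,0,0],[0,0,0]],"yaw":[0,0]}' 0.034
python3 -m inch '{"linear":[[0,0,0],[0,0,0]],"yaw":[0,0]}' 0.03
python3 -m inch '{"linear":[[0,0,0],[0,0,0]],"yaw":[0,0]}' 0.028
python3 -m inch '{"linear":[[0,0,0],[0,0,0]],"yaw":[0,0]}' 0.026
python3 -m inch '{"linear":[[0,0,0],[0,0,0],[0,0,0],[0,0,0],[0,0,0],[0,0,0]],"yaw":[0,0,0,0,0,0]}' 0.0
```

```text
t: 18.55
tcp_pos: [0.51, -0.1503, 0.023]
tool_rot: [[-0.001, 1.0, 0.0], [1.0, 0.001, -0.0], [-0.0, 0.0, -1.0]]
force: [-0.4, -0.9, -0.4]
gripper_width: 0.0601
finger_force: 0.0
t: 18.72
tcp_pos: [0.5101, -0.1504, 0.0233]
tool_rot: [[-0.001, 1.0, 0.001], [1.0, 0.001, -0.0], [-0.0, 0.001, -1.0]]
force: [1.1, 0.4, -0.5]
gripper_width: 0.0405
finger_force: 0.0
t: 18.88
tcp_pos: [0.5098, -0.1504, 0.023]
tool_rot: [[-0.001, 1.0, 0.0], [1.0, 0.001, -0.0], [-0.0, 0.0, -1.0]]
force: [-0.8, -0.2, 0.1]
gripper_width: 0.0337
finger_force: 0.1
t: 19.05
tcp_pos: [0.5094, -0.1504, 0.0228]
tool_rot: [[-0.001, 1.0, -0.001], [1.0, 0.001, -0.0], [-0.0, -0.001, -1.0]]
force: [-0.5, -0.5, 1.0]
gripper_width: 0.0296
finger_force: 0.4
t: 19.22
tcp_pos: [0.5094, -0.1504, 0.0228]
tool_rot: [[-0.001, 1.0, -0.001], [1.0, 0.001, -0.0], [-0.0, -0.001, -1.0]]
force: [-1.2, 0.1, 1.6]
gripper_width: 0.0279
finger_force: 0.5
t: 19.38
tcp_pos: [0.5091, -0.1504, 0.0228]
tool_rot: [[-0.001, 1.0, -0.001], [1.0, 0.001, -0.0], [-0.0, -0.001, -1.0]]
force: [-1.8, -1.2, 1.6]
gripper_width: 0.0266
finger_force: 14.3
t: 19.88
tcp_pos: [0.5091, -0.1505, 0.0227]
tool_rot: [[-0.001, 1.0, -0.001], [1.0, 0.001, -0.0], [-0.0, -0.001, -1.0]]
force: [-3.7, -1.5, 4.2]
gripper_width: 0.025
finger_force: 58.7
```

```bash
python3 -m inch '{"linear":[[0,0,-0.001],[0,0,-0.003],[0,0,-0.006],[0,0,-0.01],[0,0,-0.014],[0,0,-0.018],[0,0,-0.022],[0,0,-0.025],[0,0,-0.027],[0,0,-0.028]],"yaw":[0,0,0,0,0,0,0,0,0,0]}'
python3 -m inch '{"linear":[[0,0,0],[0,0,0],[0,0,0]],"yaw":[0,0,0]}'
python3 - <<'E'
from h import *
S=env.read_camera('scene');o=env.observe();print(o['tcp_pos'].round(4),o['force'].round(2),o['moment'].round(2))
cv2.imwrite('pics/d2.png',cv2.resize(S['img'][170:275,155:295,::-1],(800,600),interpolation=cv2.INTER_CUBIC))
E
```

```text
t: 20.72
tcp_pos: [0.51, -0.1504, 0.0513]
tool_rot: [[-0.001, 1.0, 0.001], [1.0, 0.001, -0.0], [-0.0, 0.001, -1.0]]
force: [-0.9, -0.7, -2.6]
gripper_width: 0.025
finger_force: 58.2
t: 20.97
tcp_pos: [0.5097, -0.1503, 0.0507]
tool_rot: [[-0.001, 1.0, -0.0], [1.0, 0.001, 0.0], [0.0, -0.0, -1.0]]
force: [0.7, -0.3, -3.2]
gripper_width: 0.0252
finger_force: 58.1
[ 0.5096 -0.1503  0.0506] [ 0.88  0.37 -3.93] [-0.35 -0.02  0.02]
```

View pics/d2.png

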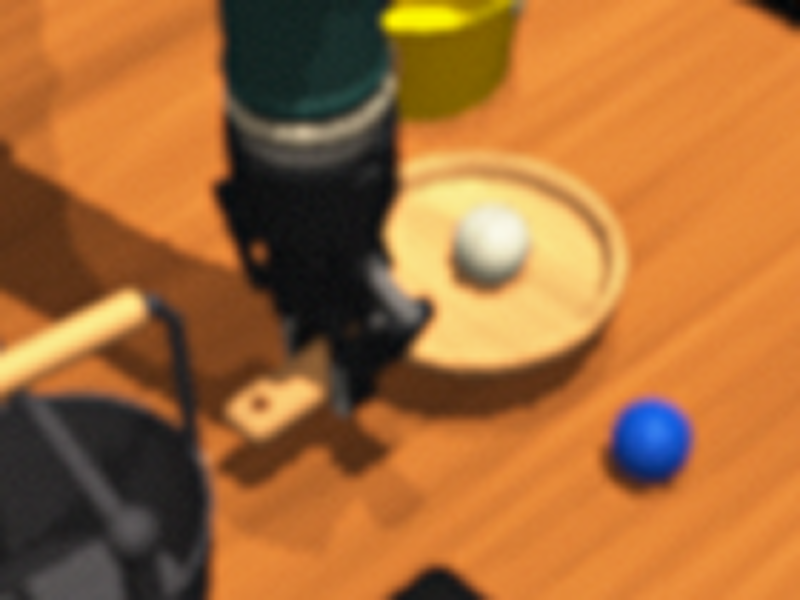

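The dish is off the console and close to level: rim top (490,152), rim bottom (480,372), ball (492,243). The ball sits a few mm towards the nose, so I check for creep before lifting on.

```bash
cat > m.py <<'E'
from h import *
def fit(zr):
    for n in('scene','top'):
        p=env.read_camera(n)
        hsv=cv2.cvtColor(p['img'],cv2.COLOR_RGB2HSV)
        c=proj(p,FIT0+[zr]); x0,y0=np.round(c).astype(int);r=45
        sub=hsv[y0-r:y0+r,x0-r:x0+r]
        m=((sub[...,1]<70)&(sub[...,2]>110)).astype(np.uint8)
        N,l,st,ce=cv2.connectedComponentsWithStats(m)
        k=[i for i in range(1,N) if 30<st[i,4]<400]
        k=min(k,key=lambda i:np.hypot(*(ce[i]-r))) if k else None
        if k: print(n,'ball px',ce[k]+[x0-r,y0-r],st[k,4],'world',atz(p,ce[k]+[x0-r,y0-r],zr).round(4))
        d=[q for q in env.outline_of(p,'dish') if np.hypot((q['box'][0]+q['box'][2])/2-x0,(q['box'][1]+q['box'][3])/2-y0)<60][:1]
        for q in d: print(n,'dish box',np.round(q['box']),[np.round(proj(p,[FIT0[0]+a,FIT0[1]+b,zr])) .tolist() for a,b in((.075,0),(-.075,0),(0,.075),(0,-.075))])
        for k in('ball_center','dish_center','dish_grip'):
            print(n,k,[(np.round(q['at'],1).tolist(),round(q['p'],2),atz(p,q['at'],zr)[:2].round(3).tolist()) for q in env.spot_point(p,k)[:2]])
E
python3 - <<'E'
import m
m.FIT0=[.509,-.052]
m.fit(.054)
o=m.env.observe();print(o['moment'].round(2),o['t'])
E
python3 -m inch '{"linear":[[0,0,0],[0,0,0],[0,0,0],[0,0,0],[0,0,0],[0,0,0]],"yaw":[0,0,0,0,0,0]}'
python3 - <<'E'
import m
m.FIT0=[.509,-.052]
m.fit(.054)
E
```

```text
scene ball px [240.55737705 211.68032787] 122 world [ 0.5105 -0.0451  0.054 ]
scene dish box [198. 197. 262. 246.] [[257.0, 227.0], [221.0, 200.0], [257.0, 200.0], [218.0, 226.0]]
scene ball_center [([241.3, 212.8], 0.58, [0.515, -0.047]), ([266.8, 245.7], 0.49, [0.647, -0.082])]
scene dish_center [([237.2, 219.7], 0.6, [0.527, -0.074])]
scene dish_grip [([212.7, 234.6], 0.94, [0.521, -0.158]), ([243.7, 296.5], 0.56, [0.712, -0.228])]
top ball px [264.31210191 221.41401274] 157 world [ 0.5073 -0.0431  0.054 ]
top dish box [240. 197. 294. 250.] [[268.0, 193.0], [268.0, 249.0], [239.0, 221.0], [296.0, 221.0]]
top ball_center [([272.7, 176.5], 0.7, [0.63, -0.065]), ([166.5, 205.9], 0.49, [0.546, 0.217])]
top dish_center [([266.4, 224.6], 0.68, [0.499, -0.049]), ([264.2, 221.9], 0.65, [0.506, -0.043])]
top dish_grip [([305.4, 220.5], 0.91, [0.511, -0.152])]
[-0.36 -0.03  0.04] 21.5167
t: 22.02
tcp_pos: [0.5098, -0.1503, 0.0508]
tool_rot: [[-0.001, 1.0, -0.0], [1.0, 0.001, -0.0], [-0.0, -0.0, -1.0]]
force: [0.1, -0.7, -4.1]
gripper_width: 0.025
finger_force: 58.1
scene ball px [240.603305
[... 180 characters left out ...]
2, 210.7], 0.67, [0.513, -0.037]), ([345.9, 212.5], 0.67, [0.722, 0.17])]
scene dish_center [([323.7, 272.6], 0.49, [0.802, -0.043]), ([238.6, 219.8], 0.4, [0.53, -0.071])]
scene dish_grip [([212.6, 235.8], 0.95, [0.524, -0.161])]
top ball px [264.33757962 221.3566879 ] 157 world [ 0.5075 -0.0431  0.054 ]
top dish box [237. 195. 296. 250.] [[268.0, 193.0], [268.0, 249.0], [239.0, 221.0], [296.0, 221.0]]
top ball_center [([264.0, 221.7], 0.47, [0.507, -0.042]), ([270.6, 175.2], 0.42, [0.633, -0.059])]
top dish_center [([267.2, 227.1], 0.96, [0.492, -0.051]), ([152.1, 262.3], 0.54, [0.398, 0.247])]
top dish_grip [([317.0, 160.1], 0.72, [0.677, -0.186]), ([307.0, 221.3], 0.59, [0.509, -0.157])]
```

Nothing creeps: the ball is unchanged over 0.5 s, about 8 mm off the middle. I keep lifting gently.

```bash
python3 -m inch '{"linear":[[0,0,-0.001],[0,0,-0.003],[0,0,-0.006],[0,0,-0.010],[0,0,-0.015],[0,0,-0.02],[0,0,-0.025],[0,0,-0.03],[0,0,-0.035],[0,0,-0.04]],"yaw":[0,0,0,0,0,0,0,0,0,0]}'
python3 -m inch '{"linear":[[0,0,-0.005],[0,0,-0.01],[0,0,-0.015],[0,0,-0.02],[0,0,-0.025],[0,0,-0.03],[0,0,-0.035],[0,0,-0.04],[0,0,-0.045],[0,0,-0.05]],"yaw":[0,0,0,0,0,0,0,0,0,0]}'
python3 -m inch '{"linear":[[0,0,-0.005],[0,0,-0.01],[0,0,-0.015],[0,0,-0.019],[0,0,-0.022],[0,0,-0.024],[0,0,-0.025],[0,0,-0.025],[0,0,-0.025],[0,0,-0.025]],"yaw":[0,0,0,0,0,0,0,0,0,0]}'
python3 - <<'E'
import m
m.FIT0=[.509,-.052]
m.fit(.168)
o=m.env.observe();print(o['tcp_pos'],o['moment'].round(2),o['t'])
p=m.env.read_camera('scene');m.cv2.imwrite('pics/d3.png',m.cv2.resize(p['img'][130:265,155:335,::-1],(800,600)))
E
```

```text
t: 23.35
tcp_pos: [0.5098, -0.1503, 0.0914]
tool_rot: [[-0.001, 1.0, 0.0], [1.0, 0.001, -0.0], [-0.0, 0.0, -1.0]]
force: [-0.2, -0.2, -3.5]
gripper_width: 0.0249
finger_force: 58.1
t: 24.18
tcp_pos: [0.5097, -0.1503, 0.1413]
tool_rot: [[-0.001, 1.0, -0.0], [1.0, 0.001, 0.0], [0.0, -0.0, -1.0]]
force: [-0.4, -0.2, -3.1]
gripper_width: 0.0254
finger_force: 58.1
t: 25.02
tcp_pos: [0.5096, -0.1503, 0.1655]
tool_rot: [[-0.001, 1.0, -0.001], [1.0, 0.001, 0.0], [0.0, -0.001, -1.0]]
force: [-0.5, -0.1, -3.7]
gripper_width: 0.0252
finger_force: 58.0
scene ball px [240.76428571 181.        ] 140 world [ 0.5102 -0.0438  0.168 ]
scene dish box [193. 167. 267. 216.] [[259.0, 196.0], [219.0, 169.0], [258.0, 170.0], [217.0, 196.0]]
scene ball_center [([240.9, 185.3], 0.73, [0.523, -0.056]), ([268.0, 246.5], 0.5, [0.711, -0.154])]
scene dish_center [([239.8, 188.2], 0.94, [0.529, -0.065])]
scene dish_grip [([207.7, 206.7], 0.67, [0.524, -0.169])]
top ball px [265.60824742 215.99484536] 194 world [ 0.5077 -0.043   0.168 ]
top dish box [234. 190. 302. 250.] [[270.0, 185.0], [269.0, 247.0], [238.0, 215.0], [301.0, 216.0]]
top ball_center [([265.2, 216.5], 0.53, [0.506, -0.042]), ([274.5, 176.2], 0.46, [0.605, -0.064])]
top dish_center [([266.5, 221.7], 0.56, [0.494, -0.045])]
top dish_grip [([312.7, 216.9], 0.9, [0.507, -0.156]), ([169.6, 206.3], 0.6, [0.529, 0.187])]
[ 0.50976785 -0.1502979   0.16575616] [-0.32  0.05  0.02] 25.5167
```

View pics/d3.png

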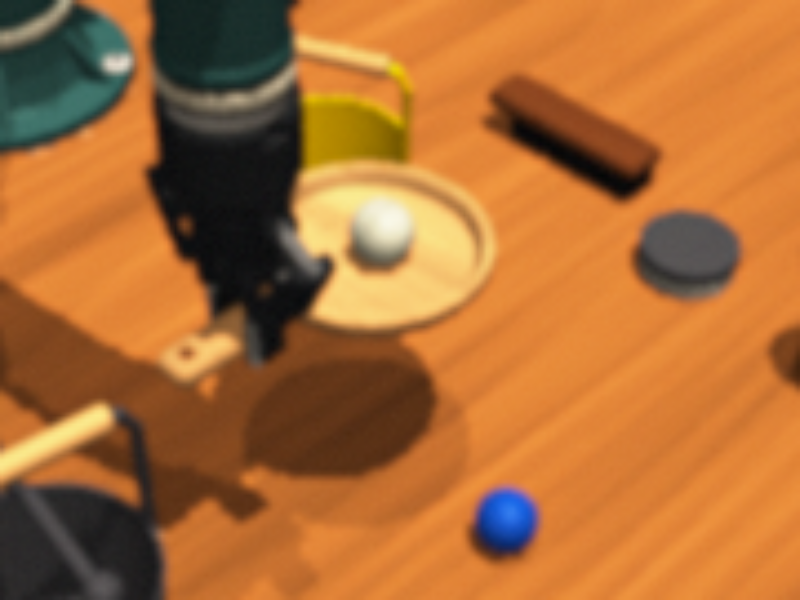

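The dish is lifted, level, with the ball in the middle region at (380,232). Now I make the slow quarter turn, drifting 40 mm away from the basket.

```bash
python3 -m inch '{"linear":[[0.001,0,0],[0.003,0,0],[0.006,0,0],[0.01,0,0],[0.015,0,0],[0.021,0,0],[0.027,0,0],[0.032,0,0],[0.036,0,0],[0.04,0,0]],"yaw":[0.3,1,2,3.5,5.5,7.5,10,12.5,15,17.5]}'
python3 -m inch '{"linear":[[0,0,0],[0,0,0],[0,0,0],[0,0,0],[0,0,0],[0,0,0],[0,0,0],[0,0,0],[0,0,0],[0,0,0]],"yaw":[2.5,5,7.5,10,12.5,15,17.5,20,22.5,25]}'
python3 -m inch '{"linear":[[0,0,0],[0,0,0],[0,0,0],[0,0,0],[0,0,0],[0,0,0],[0,0,0],[0,0,0],[0,0,0],[0,0,0]],"yaw":[2.5,5,7.5,10,12.5,15,17.5,20,22.5,25]}'
python3 -m inch '{"linear":[[0,0,0],[0,0,0],[0,0,0],[0,0,0],[0,0,0],[0,0,0],[0,0,0],[0,0,0],[0,0,0],[0,0,0]],"yaw":[2.5,5,7.5,10,12.5,15,17,18.5,19.5,20]}'
python3 -m inch '{"linear":[[0,0,0],[0,0,0],[0,0,0],[0,0,0],[0,0,0],[0,0,0],[0,0,0],[0,0,0]],"yaw":[1,1.5,2,2,2,2,2,2]}'
python3 - <<'E'
import m
m.FIT0=[.609,-.11]
m.fit(.168)
o=m.env.observe();print(o['tcp_pos'],o['moment'].round(2),o['t'],o['tool_rot'].round(3))
p=m.env.read_camera('scene');m.cv2.imwrite('pics/d4.png',m.cv2.resize(p['img'][130:310,100:340,::-1],(800,600)))
E
```

```text
t: 26.4
tcp_pos: [0.5097, -0.1095, 0.1658]
tool_rot: [[0.302, 0.953, -0.0], [0.953, -0.302, 0.0], [0.0, -0.0, -1.0]]
force: [-0.0, -0.1, -3.8]
gripper_width: 0.0249
finger_force: 58.2
t: 27.23
tcp_pos: [0.5094, -0.1097, 0.1657]
tool_rot: [[0.677, 0.736, -0.001], [0.736, -0.677, 0.0], [-0.0, -0.001, -1.0]]
force: [-0.4, -0.4, -4.0]
gripper_width: 0.0247
finger_force: 58.2
t: 28.07
tcp_pos: [0.5094, -0.1094, 0.1657]
tool_rot: [[0.924, 0.381, -0.001], [0.381, -0.924, 0.001], [-0.001, -0.001, -1.0]]
force: [0.2, -0.4, -3.2]
gripper_width: 0.0249
finger_force: 58.2
t: 28.9
tcp_pos: [0.5096, -0.1098, 0.1657]
tool_rot: [[0.999, 0.044, -0.001], [0.044, -0.999, 0.0], [-0.001, -0.0, -1.0]]
force: [-0.2, 0.1, -4.0]
gripper_width: 0.025
finger_force: 58.0
t: 29.57
tcp_pos: [0.5098, -0.1103, 0.1658]
tool_rot: [[1.0, 0.009, 0.0], [0.009, -1.0, 0.0], [0.0, -0.0, -1.0]]
force: [0.2, 0.2, -4.1]
gripper_width: 0.0248
finger_force: 58.2
scene ball px [252.64942529 215.1954023 ] 174 world [ 0.6205 -0.1102  0.168 ]
scene dish box [223. 190. 284. 242.] [[272.0, 230.0], [228.0, 197.0], [271.0, 198.0], [226.0, 229.0]]
scene ball_center [([254.2, 215.6], 0.6, [0.624, -0.108]), ([264.9, 246.6], 0.6, [0.707, -0.159])]
scene dish_center [([249.8, 217.5], 0.57, [0.621, -0.12])]
scene dish_grip [([221.4, 195.8], 0.67, [0.518, -0.119]), ([252.1, 219.7], 0.53, [0.63, -0.122])]
top ball px [291.33695652 168.56521739] 92 world [ 0.625  -0.1052  0.168 ]
top dish box [259. 147. 321. 204.] [[293.0, 145.0], [294.0, 205.0], [263.0, 175.0], [324.0, 175.0]]
top ball_center [([291.8, 172.7], 0.61, [0.615, -0.106])]
top dish_center [([287.3, 179.4], 0.6, [0.598, -0.095])]
top dish_grip []
[ 0.50976538 -0.11031164  0.16580059] [-0.08  0.38 -0.02] 30.0667 [[ 1.     0.009 -0.   ]
 [ 0.009 -1.    -0.   ]
 [-0.     0.    -1.   ]]
```

View pics/d4.png

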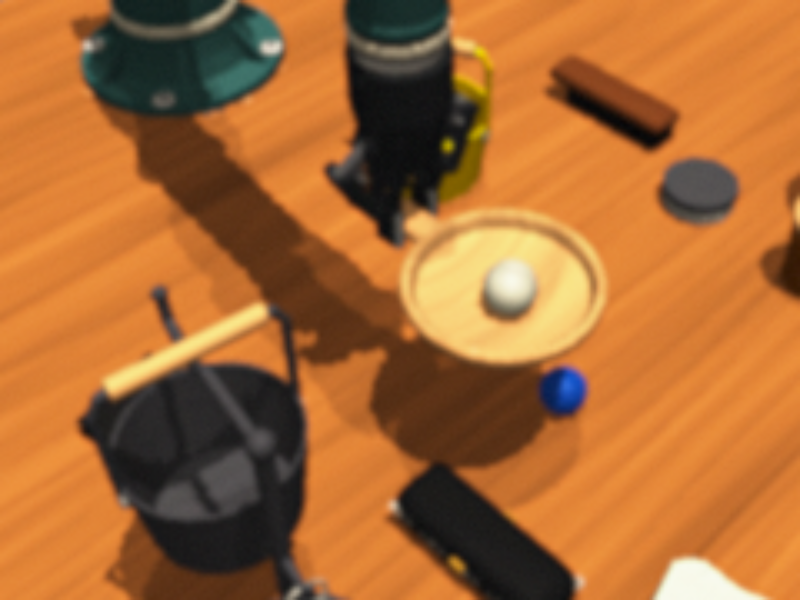

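The dish is turned, high and level, with the bowl across to the person. The ball at (510,287) is about 1 cm from the middle at (503,285), and the basket is still on the hook. I hand in.

```bash
python3 -m inch '{"linear":[[0,0,0],[0,0,0],[0,0,0],[0,0,0],[0,0,0]],"yaw":[0,0,0,0,0]}'; python3 -c "
from workcell import env
print(env.job_done())"
```

```text
t: 30.53
tcp_pos: [0.5098, -0.1103, 0.1658]
tool_rot: [[1.0, 0.009, 0.0], [0.009, -1.0, -0.0], [0.0, 0.0, -1.0]]
force: [-0.0, -0.3, -2.6]
gripper_width: 0.0251
finger_force: 58.1
the job is handed in; nothing more can be done
None
```

I handed the job in at about 30 s: the black basket hangs free on the upper hook, and the dish is held high and steady with its bowl towards you and the ball about 1 cm from its middle; no verdict came back.

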